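Shield the nitrogen blow-down unit and set its needle valve

TASK

Hang the amber splash shield over the front rail of the nitrogen blow-down unit, lowering it on with its big panel on your side of the rail, and let go of it. Then turn the blue wing screw of the needle valve clockwise until it seats, and back it off a quarter turn to set the gas flow. Finish with the blue wing screw still gripped and held at that setting, ready to shut it; leave the white valve shut and do not disturb the vials or anything else on the bench.

Things in the scene. Friction and masses are not known exactly. Their poses are not given: they have to be found in the camera images.
- rig: Nitrogen blow-down unit, fixed: white heater box 150 x 250 mm, 76 mm high; on it an aluminium block with glass vials; two side posts; above the vials a level manifold bar, top 190 mm above the bench, with two wing-screw valves; a rail in front. Origin on the bench under the middle of the box; x away from the robot, y along rail and manifold, z up.
- rail_mid (a point): Middle of the unit's front rail, on its axis: a level round steel bar, 12 mm diameter, axis 172 mm above the bench, 100 mm in front of the manifold, 240 mm free between its two bracket rods (same height, running back to the side posts). x points from the rail to the vials and valves, y along the rail, z up. The valves stand at x = +100 mm, y = +60 and -60 mm; which is blue varies.
- shield: Amber splash shield, about 150 g: a folded sheet 4 mm thick, 160 mm wide (y). Upright panel 110 mm high, bent over at the top into an upside-down U open below, a short flange on its +x side. z up the panel, panel on the -x side. Origin: middle of the panel's lower edge. Starts upright (lean up to 0.1 rad) in a slot of the plate rack, lower 40 mm between fins: lift straight up 45 mm or more.
- shield_grip (a point): Centre of the black grip tab on top of the shield's fold, the place to hold it: an upright tab 8 mm thick (x), 50 mm wide (y), 34 mm high; under it is the outside top of the fold. Axes as shield.
- shield_fold (a point): Point inside the shield's fold where the rail's axis lies when hung: 27 mm straight below shield_grip, 6 mm below the fold's inside top, mid-way between panel and flange (18 mm gap, so 3 mm play each side of the rail). The flange with its outward-flared edge ends 29 mm below this point. Axes as shield.
- shield_panel (a point): Centre of the shield's big amber panel (4 x 160 x 110 mm), 11 mm to the -x side of shield_fold and 45 mm below it; the panel reaches 100 mm below shield_fold. Axes as shield.
- blue_grip (a point): Centre of the blue wing screw of the valve to be set: an upright wing 40 mm long (x), 10 mm thick (y), 28 mm high, turning about the vertical through this point; wing 208 to 236 mm above the bench, a round collar of 18 mm and a brass body of 22 mm diameter below it, on the manifold. Axes turn with the screw. It does not rise or sink.
- blue_knob (a joint): Turn of the blue wing screw, rad: 0 = seated (shut, hard stop), growing as it is opened, counter-clockwise seen from above. Starts somewhere between 1.7 and 3.0. A light packing friction (about 0.04 N m) holds it where it is left.
- white_knob (a joint): Turn of the white wing screw of the other valve, same shape and size, 120 mm from the blue one; starts shut at 0 and must stay shut.
- white_grip (a point): Centre of the white wing screw (as blue_grip).
- rack: White slotted plate rack, base 96 x 170 mm, fins up to 52 mm above the bench; fixed; origin on the bench under its centre. The shield stands in its front slot (24 mm to -x), a glass plate in the rear slot (24 mm to +x).
- glass_plate: Green-edged glass plate 5 x 130 x 85 mm standing in the rack's rear slot; top 97 mm above the bench; leave it.
- vial_a: Glass vial, 19 mm across, 50 mm tall, standing loose in the unit's aluminium block; top 131 mm above the bench; origin at its foot.
- vial_b: Second such vial.
- vial_c: Third such vial.
- amber_bottle: Amber reagent bottle, 60 mm across, 125 mm tall; origin at its foot.
- blue_cap_bottle: Clear bottle with blue cap, 60 mm across, 115 mm tall; origin at its foot.
- beaker: Glass beaker, 64 mm across, 75 mm tall; origin at its foot.
- flask: Green conical flask, 72 mm across, 104 mm tall; origin at its foot.
- spatula: Slim steel laboratory spatula, 175 mm long, 6 mm high, lying on the bench in front of the unit; origin at its middle.
Not all that is in view belongs to the job. Leave any purple or yellow look-alike of the shield alone.

How it is judged:
On the way, in this order (a step that is already met when the one before it is completed fails the run):
1. the shield hangs on the unit's front rail, panel on the robot's side, let go and at rest (x of shield_fold in the frame of rail_mid between -0.012 and 0.012 m and y of shield_fold in the frame of rail_mid between -0.05 and 0.05 m and z of shield_fold in the frame of rail_mid between -0.008 and 0.008 m and x of shield_panel in the frame of rail_mid below 0 m and angle between shield_panel's own z axis and vertical below 0.3 rad and contact force between shield and rig above 0.3 N and contact force between shield and the arm below 0.2 N and contact force between shield and the fingers below 0.2 N and linear speed of shield below 0.05 m/s), for 0.3 s.
2. the blue wing screw is turned clockwise until it seats (value of joint blue_knob below 0.06 rad), for 0.1 s.
At the end, for the whole second after the job is handed in: Blue screw 90 degrees (within 16) open from its seat, still, gripped (over 2 N); shield let go, hanging on the front rail between the brackets, panel on the robot's side, fold within 12 mm of the rail (8 mm in height, 50 mm along it), tilt under 0.3 rad; white valve shut (all of step 1 and value of joint blue_knob between 1.2908 and 1.8508 rad and velocity of joint blue_knob between -0.1 and 0.1 rad/s and contact force between the fingers and blue_knob above 2 N and value of joint white_knob below 0.15 rad); the arm keeps its last pose, push and grip.
It fails at once if the shield is dropped (faster than 0.9 m/s out of the grip) (linear speed of shield above 0.9 m/s and contact force between shield and the fingers below 0.1 N).
It fails at once if the white valve is opened (value of joint white_knob above 0.15 rad).
It fails at once if a vial is knocked out of its place (distance of any of vial_a, vial_b, vial_c from where it was at the start of the episode above 0.015 m).
It fails at once if a bystander is knocked over or pushed by more than 30 mm (distance of any of glass_plate, amber_bottle, blue_cap_bottle, beaker, flask, spatula from where it was at the start of the episode above 0.03 m or angle between any of vial_a, vial_b, vial_c, glass_plate, amber_bottle, blue_cap_bottle, beaker, flask's own z axis and vertical above 0.5 rad).
It also fails if it takes over 72 s, if anything falls off the work surface, if the arm or the gripper's body presses on something with over 40 N, if the wrist force passes 120 N, or if a joint passes its speed limit or range.

ROBOT

A 7-joint arm with a two-finger parallel gripper is mounted at the origin on the work surface. World frame = base frame: x ahead of the robot, y to its left, z up, the work surface at z = 0. Lengths are in m, angles in rad, forces in N, time in s.
With the tool pointing down it reaches from about 0.425 to 0.8 m from the base axis. Payload 8.3 kg.
Tool frame: the origin (TCP) lies on the centre line of the jaws, within the pads' length; the fingertips stand 11 mm ahead of it and the grasp point (between the pads) lies 8 mm behind it; z points along the fingers, x is the direction in which the jaws open and shut, and the axes are right-handed (so a half turn about z gives the same grasp; the last joint's range is limited). The gripper opens to 85 mm and grips with 20 to 120 N. Pads are 22 mm wide; open, the fingers measure 114 mm over their backs; the gripper's body (76 mm by 85 mm) begins 54 mm behind the grasp point. The pads swing forward as they close: fully open they stand 13 mm farther back than shut.
Start: joints at [-1.234, 0.383, 0.016, 1.37, -0.006, 1.388, -0.046], TCP at [0.243, 0.576, 0.242] pointing down, gripper open.
Joint ranges: [-2.95, 2.95], [-0.25, 2.06], [-1.52, 1.56], [0.18, 2.33], [-1.44, 4.58], [0.02, 2.06], [-3.01, 3.01]. Speed limits (rad/s): [2.39, 2.39, 3.01, 3.01, 3.14, 3.14, 3.14].

INTERFACE

Orientations are given as [roll, pitch, yaw] about the fixed x, y, z axes, in that order (R = Rz(yaw) Ry(pitch) Rx(roll)).
In Python, from rig import env, cams, workorder gives the robot as it stands.
- The arm moves only by the tool send_rows, never from a script. Its argument "commands" is one flat list of numbers, 6 for each row, row after row: the shift along the world's x, y, z in cm, then the turn, a rotation vector about the world's x, y, z in degrees. A call has 1 to 12 rows; each row shifts and turns the commanded pose from where the row before left it; what a row does not reach is not made up. A row lasts 1/10 s, in which the tool goes at most 50 mm and 8.59 degrees, less where a joint would pass 70% of its speed; a pose out of reach is approached as far as the arm can. A call with a gripper value outside its range is refused whole. "gripper" is the opening, from 0 (shut) to 1 (fully open), set as the call begins (left out, the last holds). The fingers move at their own pace and stop on an object; "squeeze" is the grip in N (left out, the last holds). Time passes only in rows, so rows that do not move let the fingers close. It gives the time, the measured TCP pose, the force and the opening at its end, in the units of the state.
- env.get_obs(): the state, without advancing time (a new reading comes with each control period).
- cams.camera(name): name is "side" or "top"; returns a dict with "frame" (384x512x3 uint8, blue, green, red), "depth" (384x512 float32, m along the optical axis (not along the pixel's ray), 0 where there is no reading), "camera_matrix" (3x3 intrinsics, pixels), "origin" and "attitude" of the camera in the world. Camera axes: x right, y down, z forward; pixel columns grow to the right and rows downward; lengths in m; the calibration is good to about 2 mm. A picture is of the moment at which its call begins.
- workorder.finish_job(): hands the job in, once; it reports no verdict.
The state is a dict: "time": time; "joints": joint angles; "qvel": joint speeds; "tau": joint torques, N m; "ee_pos": TCP position; "tcp_rot": TCP orientation; "wrist_force": force on the tool from outside, world axes, zero at the start; "ft_torque": the same for the moment, N m; "grip_width": finger opening in m.
Only numpy, scipy, OpenCV 4.12 (cv2) and the standard library are available. Lean on these libraries where they do the work, as an engineer would, in place of code of your own. Each camera call takes 0.05 s, during which the arm holds its last target.

## Working session

There is one attempt and no reset: what is moved stays moved. The work goes in short steps, Python scripts to look and compute and a tool call to move; the robot and the scene stay as the last step left them, time stands still between calls to the robot, and variables do not carry over. Pictures are saved under pics/ and viewed, and the job is handed in when it is done.

Besides the shell and the picture viewer there is one more tool, called after "Emit:" as name(argument=value, ...) on one line, values as JSON. send_rows: Moves the arm, as the interface text tells. Its arguments: {"type":"object","properties":{"commands":{"type":"array"},"gripper":{"type":"number"},"squeeze":{"type":"number"}},"required":["commands"]}

```bash
ls; mkdir -p pics; cat > h.py <<'E'
import numpy as np, cv2
from rig import env, cams, workorder
def snap(tag):
    out={}
    for n in("side","top"):
        c=cams.camera(n); cv2.imwrite(f"pics/{tag}_{n}.png",c["frame"]); np.save(f"pics/{tag}_{n}.npy",c["depth"]); out[n]=c
        np.savez(f"pics/{tag}_{n}.npz",frame=c["frame"],depth=c["depth"],K=c["camera_matrix"],o=c["origin"],a=c["attitude"])
    return out
def load(tag,n): return np.load(f"pics/{tag}_{n}.npz")
def Rot(a):
    a=np.array(a)
    if a.shape==(3,3): return a
    from scipy.spatial.transform import Rotation as R
    return R.from_euler('xyz',a).as_matrix()
def P(d):
    """point cloud HxWx3 world"""
    K=d["K"];h,w=d["depth"].shape;u,v=np.meshgrid(np.arange(w),np.arange(h));z=d["depth"]
    p=np.stack([(u-K[0,2])/K[0,0]*z,(v-K[1,2])/K[1,1]*z,z],-1)
    return p@Rot(d["a"]).T+d["o"]
def proj(d,p):
    q=(np.atleast_2d(p)-d["o"])@Rot(d["a"]); K=d["K"]
    return np.c_[K[0,0]*q[:,0]/q[:,2]+K[0,2],K[1,1]*q[:,1]/q[:,2]+K[1,2]]
def crop(tag,n,x0,y0,x1,y1,s,name):
    f=load(tag,n)["frame"][y0:y1,x0:x1]; cv2.imwrite(f"pics/{name}.png",cv2.resize(f,None,fx=s,fy=s,interpolation=cv2.INTER_CUBIC))
E
python3 - <<'E'
from h import *
o=env.get_obs(); print(o)
for n,c in snap("a").items(): print(n,c["camera_matrix"],c["origin"],c["attitude"])
E
```

```text
pics
{'time': 0.0, 'joints': array([-1.23387865,  0.38425912,  0.01637577,  1.37115047, -0.00632512,
        1.38818862, -0.04650757]), 'qvel': array([-0.00045945,  0.00046972,  0.00202022, -0.00147557,  0.00109812,
        0.00026306, -0.00020087]), 'tau': array([-9.88709871e-04, -6.27590847e+01,  8.43568426e-01, -3.71831882e+01,
        1.64039031e-02,  1.42568647e-02, -4.99915006e-05]), 'ee_pos': array([0.24305564, 0.57528596, 0.24126745]), 'tcp_rot': array([3.14158077e+00, 1.95700461e-03, 1.17102858e+00]), 'wrist_force': array([ 0.02479292, -0.01103223,  0.17031421]), 'ft_torque': array([ 0.00063562, -0.01406405, -0.02035064]), 'grip_width': 0.08527689578311397}
side [[368.05846225   0.         254.08969819]
 [  0.         368.05846225 193.83669364]
 [  0.           0.           1.        ]] [-0.16865382 -0.59889684  0.76522967] [-2.1976415  -0.02333702 -0.80285339]
top [[496.48023863   0.         247.60067161]
 [  0.         496.48023863 180.59974996]
 [  0.           0.           1.        ]] [ 0.34161673 -0.01473249  1.62816463] [-3.05956416 -0.00403569 -1.5737067 ]
```

View pics/a_side.png

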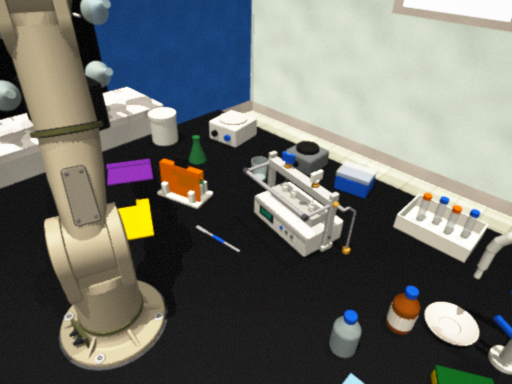

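View pics/a_top.png

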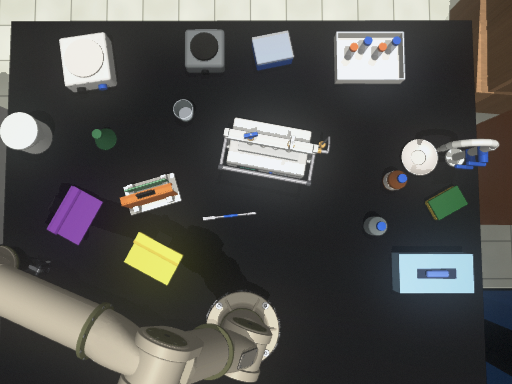

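```bash
python3 - <<'E'
from h import *
crop("a","top",105,160,205,230,8,"c1")
crop("a","top",205,110,340,195,6,"c2")
crop("a","side",150,150,220,215,9,"c3")
crop("a","side",240,145,360,260,6,"c4")
E
```

```text
(no output)
```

View pics/c1.png

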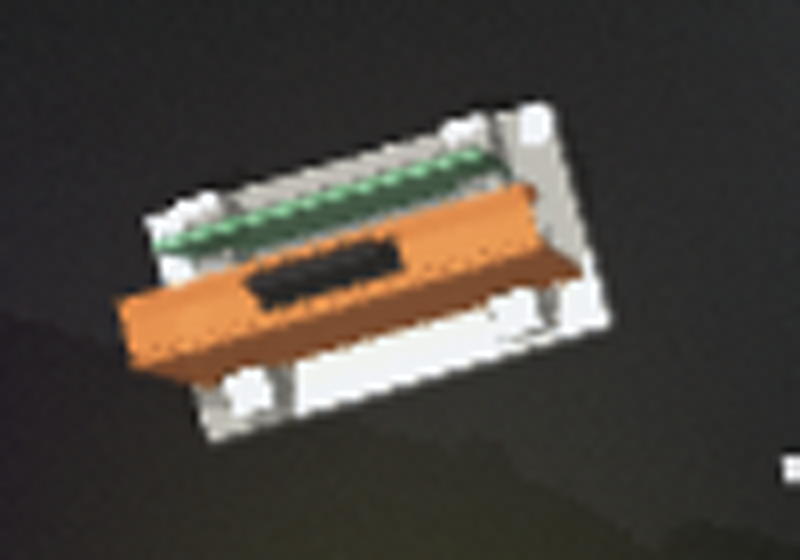

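View pics/c2.png

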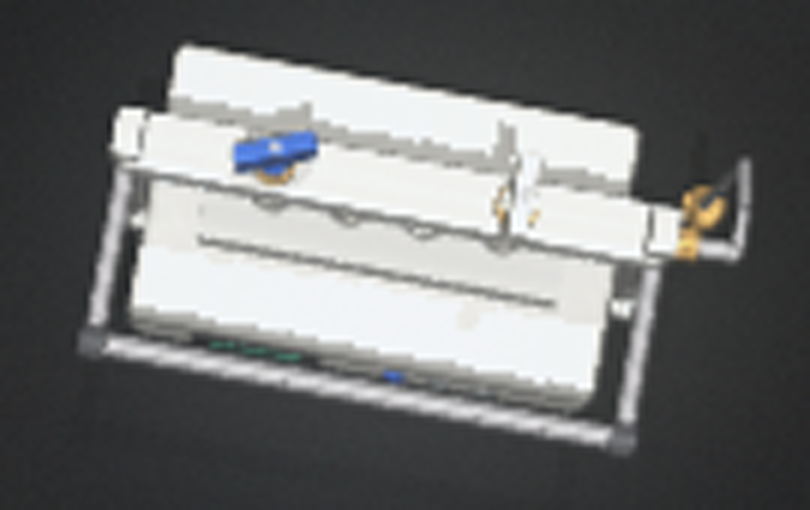

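View pics/c3.png

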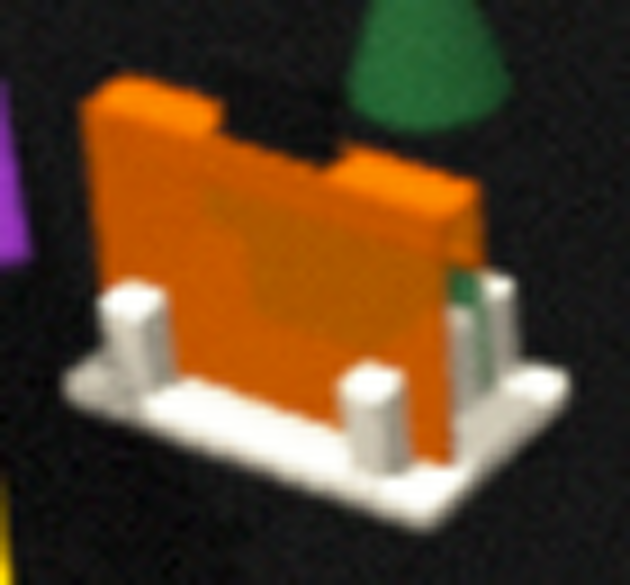

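View pics/c4.png

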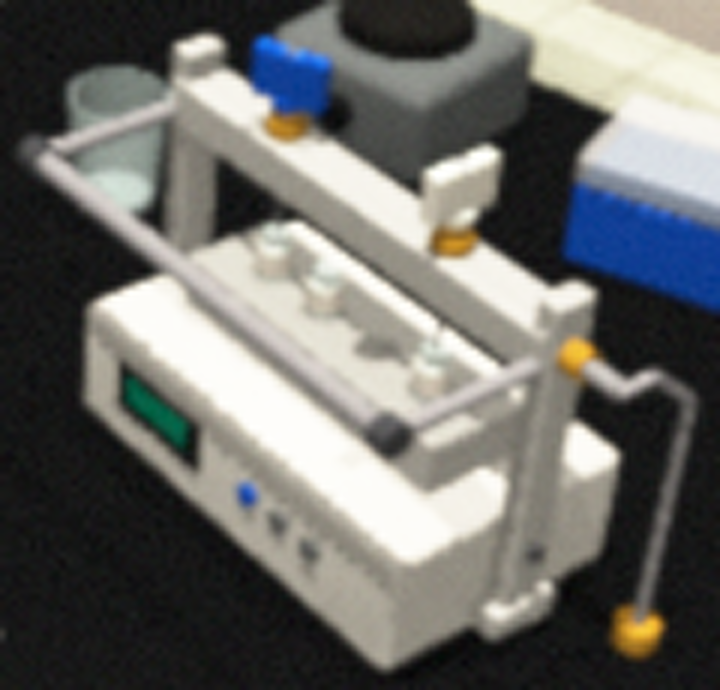

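```bash
cat > m.py <<'E'
from h import *
d=load("a","top");p=P(d);f=d["frame"].astype(int)
def reg(x0,y0,x1,y1):
    m=np.zeros(f.shape[:2],bool);m[y0:y1,x0:x1]=1;return m
B,G,R=f[...,0],f[...,1],f[...,2]
np.set_printoptions(precision=4,suppress=True)
def rect(m,name):
    q=p[m]; print(name,len(q),"mean",q.mean(0),"z",np.percentile(q[:,2],[5,50,95]))
    r=cv2.minAreaRect((q[:,:2]*1000).astype(np.float32)); print(" rect mm",r)
r=reg(118,178,182,212)
org=r&(R>170)&(G>90)&(B<130)&(d["depth"]>0)
rect(org,"foldtop")
tab=reg(134,188,157,200)&(p[...,2]>0.14)&(R<90)
rect(tab,"tab")
print(np.sort(p[reg(134,188,157,200)][:,2])[-40:])
blue=reg(238,125,265,145)&(B>150)&(R<120)&(p[...,2]>0.2)
rect(blue,"blue")
wh=reg(285,128,300,152)&(p[...,2]>0.212)
rect(wh,"white")
# manifold
mm=reg(215,118,325,165)&(abs(p[...,2]-0.19)<0.006); rect(mm,"manifold")
# rail
rl=reg(217,160,314,190)&(p[...,2]>0.155)&(p[...,2]<0.19);rect(rl,"rail")
# rail middle only: fit line excluding ends
q=p[rl];
print("vials")
E
python3 m.py
python3 - <<'E'
from h import *
d=load("a","top");p=P(d)
for n,uv in dict(railL=(220,167),railR=(309,183)).items():
    for dv in range(-3,4): print(n,uv[1]+dv,p[uv[1]+dv,uv[0]].round(4))
for u in(235,250,265,280,295):
    v0=167+(u-220)*16/89
    print(u,[ (v,p[v,u].round(3).tolist()) for v in range(int(v0)-3,int(v0)+5)])
E
```

```text
foldtop 349 mean [0.4263 0.2864 0.1194] z [0.1152 0.1216 0.1275]
 rect mm ((432.69384765625, 289.3351135253906), (40.1519775390625, 158.95956420898438), 16.346332550048828)
tab 47 mean [0.4262 0.2868 0.1529] z [0.1416 0.1536 0.1591]
 rect mm ((426.449951171875, 287.1573486328125), (7.018718719482422, 48.38001251220703), 15.996247291564941)
[0.1525 0.1526 0.1526 0.153  0.1531 0.1534 0.1535 0.1536 0.1536 0.1537
 0.154  0.154  0.1545 0.1547 0.1551 0.1554 0.1556 0.1557 0.1558 0.1559
 0.1567 0.1568 0.157  0.1573 0.1573 0.1574 0.1576 0.1577 0.1584 0.1584
 0.1584 0.1587 0.1587 0.1591 0.1591 0.1598 0.1627 0.1636 1.6282 1.6282]
blue 43 mean [ 0.5876 -0.0286  0.235 ] z [0.2164 0.2363 0.241 ]
 rect mm ((586.5507202148438, -29.24285125732422), (12.037256240844727, 38.25056838989258), 8.967116355895996)
white 63 mean [ 0.5617 -0.1437  0.2548] z [0.2156 0.235  0.241 ]
 rect mm ((459.73779296875, -89.48649597167969), (19.989076614379883, 278.8610534667969), 61.77195739746094)
manifold 740 mean [ 0.5756 -0.0913  0.1903] z [0.1853 0.1904 0.1948]
 rect mm ((576.3471069335938, -98.36505126953125), (296
[... 1262 characters left out ...]
-0.072, 0.174]), (174, [0.479, -0.072, 0.186]), (175, [0.477, -0.072, 0.18]), (176, [0.474, -0.072, 0.178]), (177, [0.488, -0.079, -0.004]), (178, [0.484, -0.079, 0.003]), (179, [0.48, -0.079, 0.002])]
280 [(174, [0.494, -0.127, 0.028]), (175, [0.493, -0.128, 0.005]), (176, [0.474, -0.116, 0.175]), (177, [0.471, -0.116, 0.185]), (178, [0.468, -0.116, 0.178]), (179, [0.465, -0.116, 0.176]), (180, [0.478, -0.129, -0.005]), (181, [0.474, -0.128, 0.001])]
295 [(177, [0.485, -0.176, 0.022]), (178, [0.484, -0.178, 0.0]), (179, [0.465, -0.16, 0.181]), (180, [0.462, -0.16, 0.178]), (181, [0.459, -0.16, 0.18]), (182, [0.457, -0.16, 0.175]), (183, [0.467, -0.178, -0.0]), (184, [0.464, -0.178, 0.001])]
```

```bash
cat > m2.py <<'E'
from h import *
np.set_printoptions(precision=4,suppress=True)
d=load("a","side");p=P(d);f=d["frame"].astype(int)
B,G,R=f[...,0],f[...,1],f[...,2]
m=np.zeros(B.shape,bool);m[157:202,157:206]=1
o=m&(R>130)&(B<60)&(d["depth"]>0)
q=p[o]; 
# face: iterative plane fit
z=q[:,2]; 
s=q[z<0.115]
for k in range(6):
    c=s.mean(0);n=np.linalg.svd(s-c)[2][2]; r=(s-c)@n; s=s[abs(r)<max(0.004,1.5*r.std())] if k<5 else s
if n[0]<0:n=-n
print("panel face c",c,"n",n,"yaw",np.degrees(np.arctan2(n[1],n[0])),"lean deg",np.degrees(np.arcsin(n[2])),len(s),r.std(), "z",s[:,2].min(),q[:,2].max())
# black tab
t=np.zeros(B.shape,bool);t[155:170,172:190]=1
t&=(R<70)&(p[...,2]>0.12)&(abs(p[...,1]-.287)<.06)&(abs(p[...,0]-.43)<.05)
print("tab side",p[t].mean(0),p[t].min(0),p[t].max(0),t.sum())
# top camera: fold top plane & tab
w=P(load("a","top"))
# wings in side
b=np.zeros(B.shape,bool);b[148:170,275:300]=1;b&=(B>120)&(R<90)
print("blue side",p[b].mean(0),np.percentile(p[b],[2,98],axis=0), cv2.minAreaRect((p[b][:,:2]*1000).astype(np.float32)))
print(proj(d,[[0.4264,0.287,0.156],[0.5877,-.029,.222],[.4785,-.07,.172]]))
e=load("a","top");print(proj(e,[[0.4264,0.287,0.156],[0.5877,-.029,.236],[.4785,-.07,.172]]))
E
python3 m2.py
```

```text
panel face c [0.4098 0.2826 0.0701] n [ 0.9587  0.2801 -0.0499] yaw 16.287514915433814 lean deg -2.8603987256010974 840 0.0015671001012026384 z 0.011606649140844638 0.12394516920574095
tab side [0.4223 0.2861 0.1395] [0.4121 0.2626 0.1213] [0.4357 0.3137 0.1558] 138
blue side [ 0.5908 -0.0218  0.2162] [[ 0.5772 -0.0473  0.0524]
 [ 0.8205  0.1789  0.2353]] ((739.474609375, 114.21691131591797), (451.7069091796875, 36.55845642089844), 42.80593490600586)
[[181.029  156.0766]
 [289.0604 156.6161]
 [273.953  191.3309]]
[[143.8065 193.0384]
 [250.3985 134.3185]
 [264.2298 174.7438]]
```

Emit:
send_rows(commands=[2.3,-3.6,0.1,0,0,-6.35,2.3,-3.6,0.1,0,0,-6.35,2.3,-3.6,0.1,0,0,-6.35,2.3,-3.6,0.1,0,0,-6.35,2.3,-3.6,0.1,0,0,-6.35,2.3,-3.6,0.1,0,0,-6.35,2.3,-3.6,0.1,0,0,-6.35,2.3,-3.6,0.1,0,0,-6.35,0,0,0,-0.81,2.78,0,0,0,0,0,0,0,0,0,0,0,0,0], gripper=0.5, squeeze=50)

```text
time: 1.2
ee_pos: [0.4268, 0.2885, 0.2497]
tcp_rot: [3.142, 0.051, 0.286]
wrist_force: [-0.1, 1.2, -0.4]
grip_width: 0.0428
```

Emit:
send_rows(commands=[0,-0.07,-3,0,0,0,0,-0.07,-3,0,0,0,-0.05,0,-2.5,0,0,0,0,0,-1.5,0,0,0,0,0,-0.9,0,0,0,0,0,0,0,0,0])

```text
time: 1.8
ee_pos: [0.4254, 0.2869, 0.1402]
tcp_rot: [3.141, 0.052, 0.287]
wrist_force: [0.0, 0.6, -0.2]
grip_width: 0.0425
```

```bash
python3 - <<'E'
from h import *
snap("b")
crop("b","side",130,110,230,215,6,"b1")
crop("b","top",105,150,205,230,6,"b2")
a=cv2.imread("pics/b1.png");b=cv2.imread("pics/b2.png");h=max(a.shape[0],b.shape[0])
pad=lambda i:cv2.copyMakeBorder(i,0,h-i.shape[0],0,0,0)
i=np.hstack([pad(a),pad(b)]);cv2.imwrite("pics/b3.png",cv2.resize(i,(800,int(h*800/i.shape[1]))))
E
```

```text
(no output)
```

View pics/b3.png

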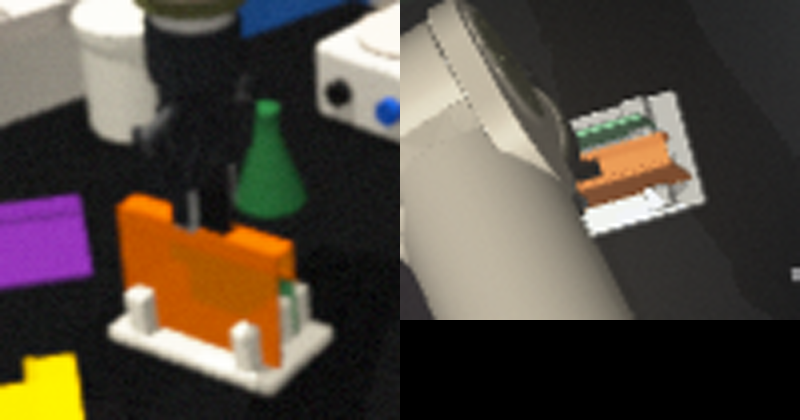

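The fingers stand around the black tab (picture left, about (205,215)). I'm closing on it.

Emit:
send_rows(commands=[0,0,0,0,0,0,0,0,0,0,0,0,0,0,0,0,0,0,0,0,0,0,0,0,0,0,0,0,0,0,0,0,0,0,0,0], gripper=0, squeeze=60)

```text
time: 2.5
ee_pos: [0.4272, 0.2867, 0.1421]
tcp_rot: [-3.141, 0.049, 0.284]
wrist_force: [0.1, 0.7, 6.4]
grip_width: 0.007
```

Emit:
send_rows(commands=[0,0,0.5,0,0,0,0,0,1.5,0,0,0,0,0,2.5,0,0,0,0,0,3,0,0,0,0,0,3,0,0,0,0,0,1.5,0,0,0,0,0,0,0.81,-2.78,0,0,0,0,0,0,0])

```text
time: 3.3
ee_pos: [0.4262, 0.2862, 0.2618]
tcp_rot: [-3.141, -0.001, 0.285]
wrist_force: [-0.3, -0.1, -1.7]
grip_width: 0.0068
```

```bash
python3 - <<'E'
from h import *
print(env.get_obs()["wrist_force"])
snap("d")
crop("d","side",130,80,230,215,5,"d1")
E
```

```text
[-0.26345816 -0.10377563 -1.73624496]
```

View pics/d1.png

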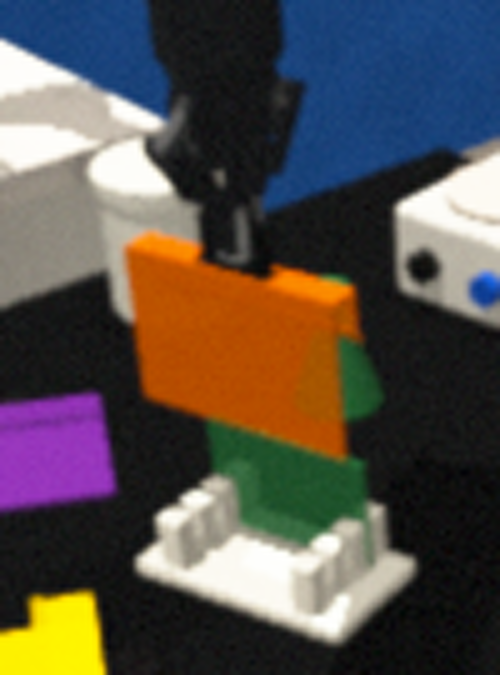

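The shield is lifted clear and the glass plate has not moved. Next I measure how the shield sits in the hand.

```bash
cat > m3.py <<'E'
from h import *
import sys
np.set_printoptions(precision=4,suppress=True)
def shield(tag,box,zmax):
    d=load(tag,"side");p=P(d);f=d["frame"].astype(int)
    B,G,R=f[...,0],f[...,1],f[...,2]
    m=np.zeros(B.shape,bool);x0,y0,x1,y1=box;m[y0:y1,x0:x1]=1
    o=m&(R>150)&(G<130)&(B<60)&(d["depth"]>0)
    q=p[o];zt=np.percentile(q[:,2],99.5);s=q[q[:,2]<zt-.01]
    for k in range(8):
        c=s.mean(0);n=np.linalg.svd(s-c)[2][2];r=(s-c)@n
        if k<7:s=s[abs(r)<max(.004,1.5*r.std())]
    if n[0]<0:n=-n
    print("c",c,"n",n,"yaw",np.degrees(np.arctan2(n[1],n[0])),"lean",np.degrees(np.arcsin(n[2])),len(s),"z",np.percentile(q[:,2],[.5,99.5]))
    y=np.array([-n[1],n[0],0]);y/=np.linalg.norm(y);t=q@y;a,b=np.percentile(t,[.5,99.5]);print("width",b-a,"mid along y",(a+b)/2)
    up=np.cross(n,y); fold=c+.013*n; fold=fold+y*((a+b)/2-fold@y)
    print("tab-axis xy (at panel height, c z)",fold,"up",up, "tcp along y",env.get_obs()["ee_pos"]@y)
    return
if __name__=="__main__": shield(sys.argv[1],list(map(int,sys.argv[2:6])),0)
E
python3 m3.py d 153 125 204 173; python3 -c "
from rig import env;print(env.get_obs()['ee_pos'],env.get_obs()['tcp_rot'])"
```

```text
c [0.412  0.2849 0.1821] n [0.9598 0.2808 0.0008] yaw 16.310325120167562 lean 0.04498395401051473 1057 z [0.1306 0.2411]
width 0.158724189041203 mid along y 0.15859636720101872
tab-axis xy (at panel height, c z) [0.4242 0.2894 0.1821] up [-0.0008 -0.0002  1.    ] tcp along y 0.15490533414236124
[0.42605758 0.28607227 0.26092843] [3.14148371e+00 2.10791247e-03 2.84847829e-01]
```

Emit:
send_rows(commands=[0.15,-1.5,0,0,0,-2,0.15,-2.5,0,0,0,-4,0.15,-3.3,0,0,0,-5,0.15,-3.3,0,0,0,-5,0.15,-3.5,0,0,0,-5,0.15,-3.5,0,0,0,-4,0.15,-3.5,0,0,0,-1.7,0.15,-3.5,0,0,0,0,0.15,-3.4,0,0,0,0,0.15,-3.3,0,0,0,0,0.15,-2.5,0,0,0,0,0.1,-1.5,0,0,0,0])

```text
time: 4.6
ee_pos: [0.4432, -0.0704, 0.261]
tcp_rot: [3.141, 0.001, -0.187]
wrist_force: [-0.4, -0.1, -1.5]
grip_width: 0.0071
```

```bash
python3 - <<'E'
from h import *
o=env.get_obs();print(o["ee_pos"],o["tcp_rot"])
snap("e")
crop("e","side",195,90,355,260,3.5,"e1")
crop("e","top",205,100,340,200,5,"e2")
E
```

```text
[ 0.44324659 -0.07037204  0.26102085] [ 3.14125468e+00  1.41081162e-03 -1.87413137e-01]
```

View pics/e1.png

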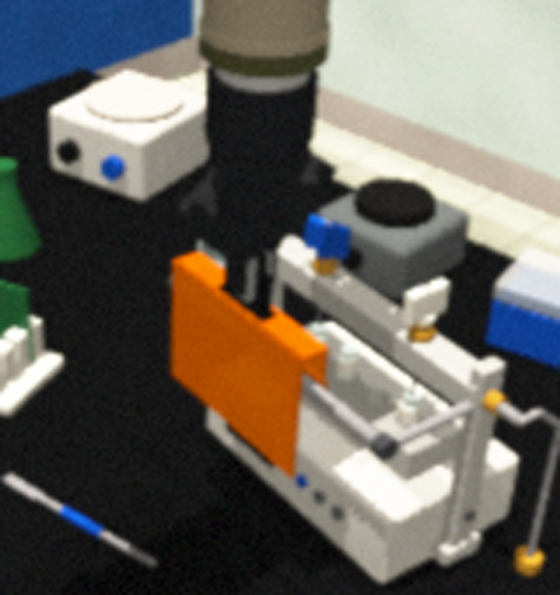

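View pics/e2.png

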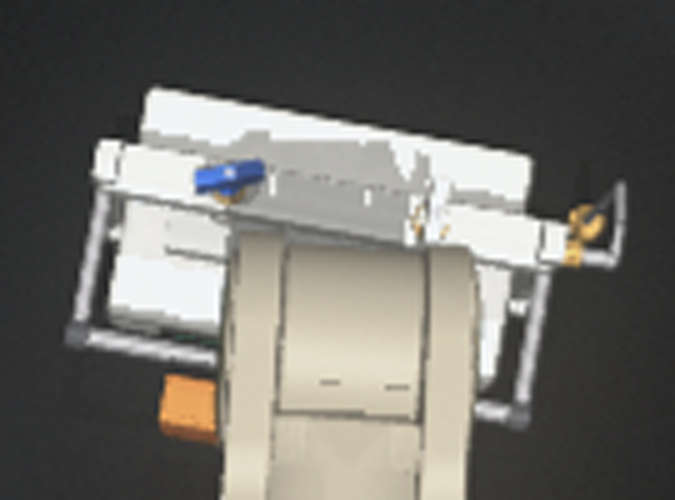

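```bash
python3 m3.py e 240 155 294 230; python3 - <<'E'
from h import *
d=load("a","side");p=P(d)
# rail in side: project the expected rail line and take points near it
A=np.array([.5015,.060]);Bv=np.array([.4535,-.2005]);u=(A-Bv)/np.linalg.norm(A-Bv);n=np.array([u[1],-u[0]])
q=p[150:235,235:320].reshape(-1,3)
q=q[(q[:,2]>.160)&(q[:,2]<.2)]
s=(q[:,:2]-[.4785,-.070])
a=s@u;b=s@n
k=(abs(b)<.02)&(abs(a)<.11)
print(k.sum(),b[k].mean(),np.polyfit(a[k],b[k],1),q[k][:,2].mean(),np.percentile(b[k],[5,95]),np.percentile(q[k][:,2],[5,95]))
d=load("a","top");p=P(d);q=p[155:195,210:320].reshape(-1,3);q=q[(q[:,2]>.16)&(q[:,2]<.2)]
s=(q[:,:2]-[.4785,-.070]);a=s@u;b=s@n;k=(abs(b)<.02)&(abs(a)<.11)
print(k.sum(),b[k].mean(),np.polyfit(a[k],b[k],1),q[k][:,2].mean(),np.percentile(b[k],[5,95]))
print(n,u)
E
```

```text
c [ 0.4291 -0.0702  0.1816] n [ 0.9825 -0.1863 -0.0028] yaw -10.738407631655797 lean -0.16231581095878683 1099 z [0.13   0.2402]
width 0.15849929225664433 mid along y 0.015629665444010163
tab-axis xy (at panel height, c z) [ 0.4428 -0.0681  0.1815] up [ 0.0028 -0.0005  1.    ] tcp along y 0.013603348716816913
263 -0.004936565577144292 [ 0.00543931 -0.00489596] 0.17423496275996447 [-0.00861337  0.00044342] [0.16903172 0.17767727]
305 0.0001525911559031849 [0.00454425 0.00015224] 0.17748317652437834 [-0.00492265  0.00561738]
[ 0.98344434 -0.18121047] [0.18121047 0.98344434]
```

Emit:
send_rows(commands=[1.1,-0.2,0,0,0,0,1.2,-0.2,0,0,0,0,1.04,-0.22,0,0,0,0,0,0,0,0,0,0,0,0,-1,0,0,0,0,0,-1,0,0,0,0,0,0,0,0,0])

```text
time: 5.4
ee_pos: [0.4761, -0.0725, 0.2392]
tcp_rot: [3.141, 0.003, -0.181]
wrist_force: [-0.4, -0.1, -2.1]
grip_width: 0.0065
```

```bash
python3 - <<'E'
from h import *
o=env.get_obs();print(o["ee_pos"],o["tcp_rot"],o["wrist_force"])
snap("f")
crop("f","side",225,130,335,230,7,"f1")
E
python3 m3.py f 240 150 310 235
```

```text
[ 0.47608217 -0.0725167   0.23923982] [ 3.14125439  0.00348725 -0.18149983] [-0.36450114 -0.1256257  -2.13124627]
c [ 0.4619 -0.0717  0.1594] n [ 0.9835 -0.1808 -0.0015] yaw -10.41441669640436 lean -0.0864424147396331 1079 z [0.1042 0.2184]
width 0.15962936333627992 mid along y 0.017668713345606803
tab-axis xy (at panel height, c z) [ 0.4756 -0.0694  0.1594] up [ 0.0015 -0.0003  1.    ] tcp along y 0.014670237502558386
```

View pics/f1.png

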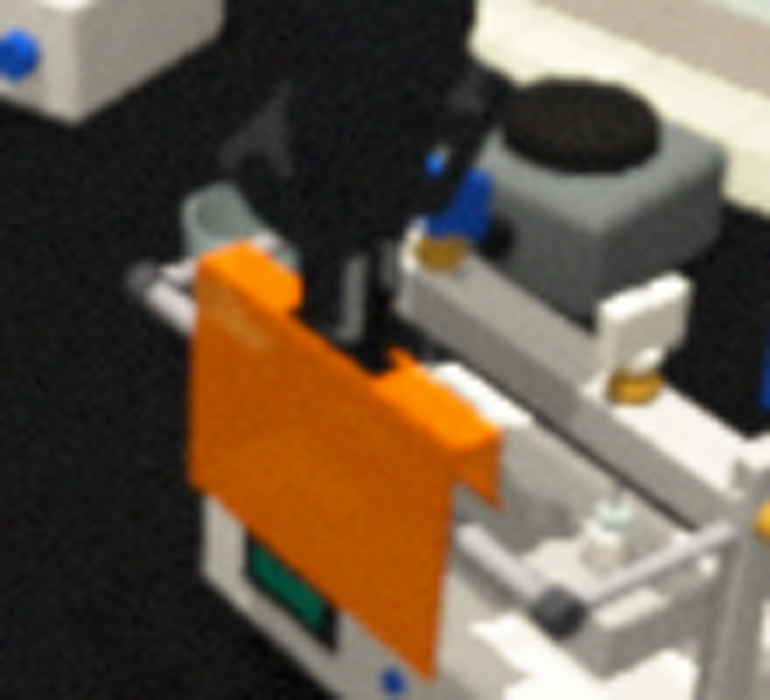

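Emit:
send_rows(commands=[0.15,0,0,0,0,0,0,0,-1,0,0,0,0,0,-1,0,0,0,0,0,-0.8,0,0,0,0,0,-0.5,0,0,0,0,0,-0.2,0,0,0,0,0,0,0,0,0])

```text
time: 6.2
ee_pos: [0.479, -0.0729, 0.206]
tcp_rot: [3.141, 0.001, -0.182]
wrist_force: [0.0, -0.2, -2.5]
grip_width: 0.0065
```

```bash
python3 - <<'E'
from h import *
o=env.get_obs();print(o["ee_pos"],o["tcp_rot"],o["wrist_force"])
snap("g")
crop("g","side",225,130,335,230,7,"g1")
E
python3 m3.py g 240 150 310 240
```

```text
[ 0.47900397 -0.07289363  0.20598172] [ 3.14135902e+00  5.45322086e-04 -1.81600680e-01] [ 0.04501248 -0.18570011 -2.51419541]
c [ 0.4651 -0.0718  0.1261] n [ 0.9835 -0.1809 -0.0008] yaw -10.42292864247783 lean -0.044953558653982796 1013 z [0.0251 0.1854]
width 0.1579008331898993 mid along y 0.016772422754215987
tab-axis xy (at panel height, c z) [ 0.4785 -0.071   0.1261] up [ 0.0008 -0.0001  1.    ] tcp along y 0.014982437042111135
```

View pics/g1.png

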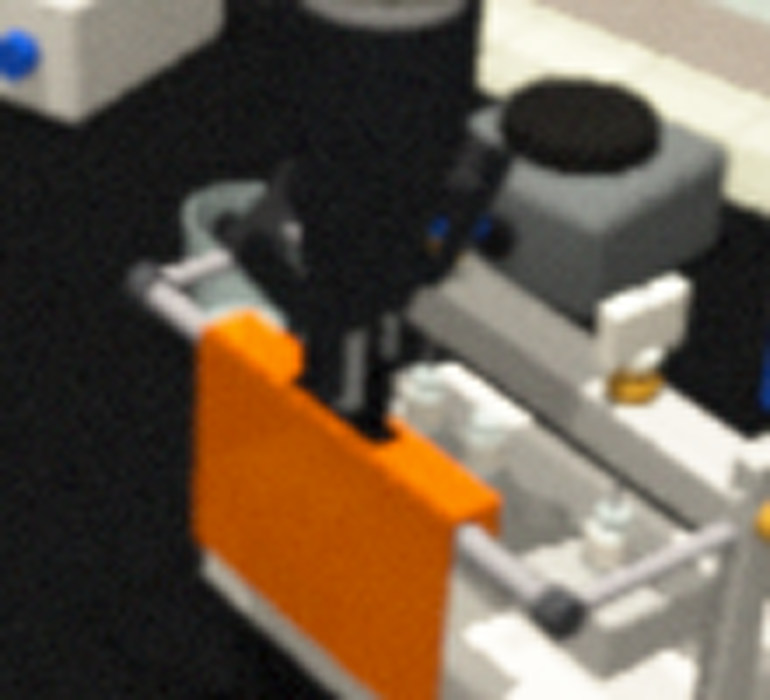

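The rail runs inside the fold (bar emerging at crop (465,535)) and there is no contact force yet. I'm lowering the last few millimetres.

Emit:
send_rows(commands=[0,0,-0.2,0,0,0,0,0,-0.2,0,0,0,0,0,0,0,0,0])

```text
time: 6.6
ee_pos: [0.4795, -0.0729, 0.2028]
tcp_rot: [-3.141, -0.001, -0.182]
wrist_force: [-1.2, 1.3, 3.3]
grip_width: 0.0067
```

Emit:
send_rows(commands=[0,0,0,0,0,0,0,0,0,0,0,0,0,0,0,0,0,0,0,0,0,0,0,0,0,0,0,0,0,0], gripper=0.35)

```text
time: 7.1
ee_pos: [0.4791, -0.0729, 0.2022]
tcp_rot: [-3.142, 0.0, -0.182]
wrist_force: [0.4, 0.0, 0.0]
grip_width: 0.0296
```

```bash
python3 - <<'E'
from h import *
o=env.get_obs();print(o["ee_pos"],o["tcp_rot"],o["wrist_force"],o["joints"])
snap("i")
crop("i","side",225,130,335,230,7,"i1")
E
python3 m3.py i 240 150 310 240
```

```text
[ 0.47914001 -0.07289954  0.20224915] [-3.14159133e+00  4.27384888e-05 -1.81628067e-01] [0.40402485 0.02065138 0.02501264] [-0.56053833  0.11129098  0.70182886  1.82919462 -0.07620339  1.22822623
 -0.01775102]
c [ 0.468  -0.0731  0.1231] n [ 0.9821 -0.1811  0.0508] yaw -10.449809378602417 lean 2.910230919744797 945 z [0.0317 0.1824]
width 0.15830917715322188 mid along y 0.017378556189618654
tab-axis xy (at panel height, c z) [ 0.4816 -0.0711  0.1238] up [-0.0499  0.0092  0.9987] tcp along y 0.01521099482182893
```

View pics/i1.png

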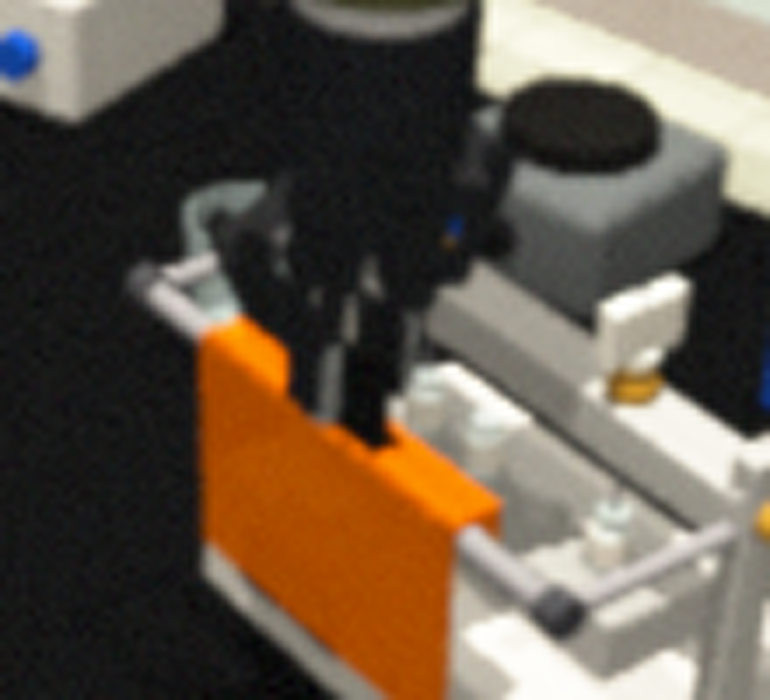

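Emit:
send_rows(commands=[0,0,0.5,0,0,0,0,0,1.5,0,0,0,0,0,2.5,0,0,0,0,0,3,0,0,0,0,0,2,0,0,0,1.8,0.7,0.3,0,0,3.2,2.8,1.2,0,0,0,6.5,2.8,1.2,0,0,0,6.5,2.4,0.9,0,0,0,3.2,1.1,0.4,0,0,0,0,0,0,0,0,0,0], gripper=0.4)

```text
time: 8.3
ee_pos: [0.5891, -0.0277, 0.2996]
tcp_rot: [3.141, 0.001, 0.159]
wrist_force: [-0.5, -0.6, 0.2]
grip_width: 0.0343
```

```bash
python3 - <<'E'
from h import *
o=env.get_obs();print(o["ee_pos"],o["tcp_rot"],o["wrist_force"],o["joints"])
snap("j")
crop("j","side",235,105,345,245,5,"j1")
crop("j","top",205,100,340,200,5,"j2")
E
python3 m3.py j 240 150 310 240
```

```text
[ 0.58908249 -0.02773102  0.29960752] [3.14082678e+00 1.22899434e-03 1.58720022e-01] [-0.51192999 -0.58287038  0.22392127] [-0.50557675  0.32711561  0.66601831  1.39417258 -0.19943658  1.48931597
  0.3095169 ]
c [ 0.468  -0.0732  0.1231] n [ 0.9822 -0.1814  0.0487] yaw -10.465450662560315 lean 2.7900793119744205 942 z [0.0306 0.182 ]
width 0.1607365809091661 mid along y 0.01878936552802527
tab-axis xy (at panel height, c z) [ 0.4818 -0.0699  0.1237] up [-0.0479  0.0088  0.9988] tcp along y 0.07781858527900937
```

View pics/j1.png

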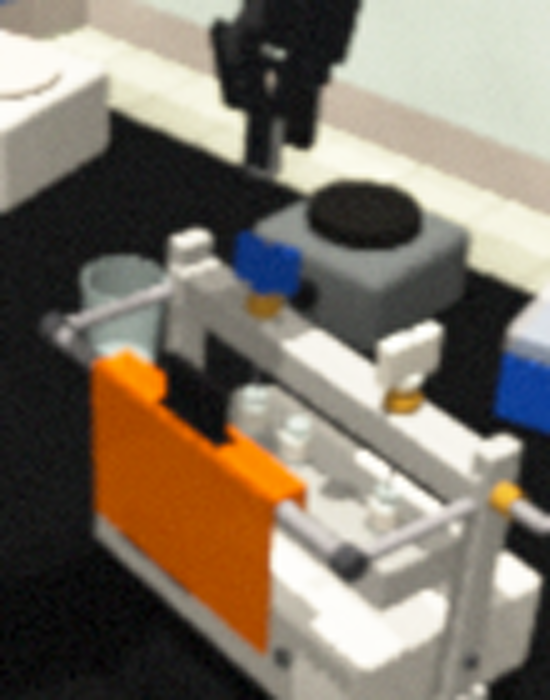

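View pics/j2.png

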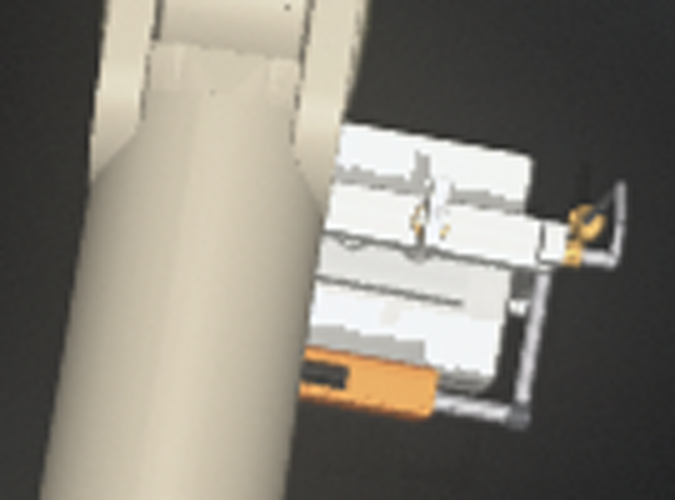

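```bash
cat > m4.py <<'E'
from h import *
import sys
np.set_printoptions(precision=4,suppress=True)
d=load(sys.argv[1],"side");p=P(d);f=d["frame"].astype(int)
B,G,R=f[...,0],f[...,1],f[...,2]
m=np.zeros(B.shape,bool);m[145:172,276:302]=1
m&=(B>100)&(B>1.6*R)&(p[...,2]>.195)&(p[...,2]<.25)&(np.hypot(p[...,0]-.588,p[...,1]+.029)<.03)
q=p[m];s=q
for k in range(8):
    c=s.mean(0);n=np.linalg.svd(s[:,:2]-c[:2])[2][1];r=(s[:,:2]-c[:2])@n
    if k<7:s=s[abs(r)<max(.003,1.5*r.std())]
if n[0]<0:n=-n
t=np.array([-n[1],n[0]]);e=np.percentile(s[:,:2]@t,[2,98])
ctr=c[:2]+n*.005; ctr=ctr+t*(e.mean()-ctr@t)
print(len(s),"c",c,"normal yaw",np.degrees(np.arctan2(n[1],n[0])),"len",e[1]-e[0],"centre",ctr,r.std(),"z",q[:,2].min(),q[:,2].max())
E
python3 m4.py a; python3 m4.py j
```

```text
107 c [ 0.5822 -0.0292  0.2213] normal yaw 10.147865893923226 len 0.039423031768359665 centre [ 0.5871 -0.0285] 0.0014909190442815563 z 0.2041380839551793 0.23577943696851855
100 c [ 0.5822 -0.0293  0.2213] normal yaw 11.877747494397845 len 0.03725710611713365 centre [ 0.5871 -0.0281] 0.0014454061230363435 z 0.20431653040237452 0.23583429886768137
```

Emit:
send_rows(commands=[-0.18,-0.08,-1.5,0,0,0.5,0,0,-2,0,0,0,0,0,-2,0,0,0,0,0,-1.5,0,0,0,0,0,-0.7,0,0,0,0,0,0,0,0,0])

```text
time: 9.0
ee_pos: [0.5854, -0.03, 0.223]
tcp_rot: [-3.141, 0.001, 0.165]
wrist_force: [0.4, -0.4, -0.3]
grip_width: 0.0342
```

```bash
python3 - <<'E'
from h import *
o=env.get_obs();print(o["ee_pos"],o["tcp_rot"],o["wrist_force"])
snap("k")
crop("k","side",255,105,345,205,6,"k1")
E
```

```text
[ 0.5854325  -0.03002594  0.22301531] [-3.14110655e+00  1.04419875e-03  1.64978488e-01] [ 0.39260169 -0.41600942 -0.25233021]
```

View pics/k1.png

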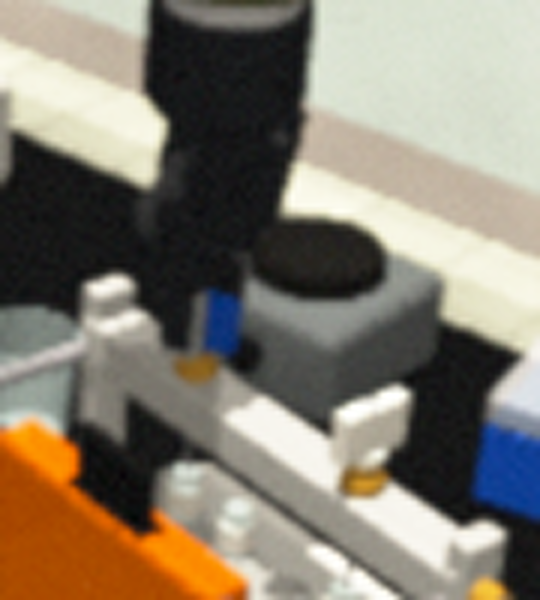

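Emit:
send_rows(commands=[0.12,0.1,0,0,0,0,0,0,0,0,0,0,0,0,0,0,0,0,0,0,0,0,0,0,0,0,0,0,0,0,0,0,0,0,0,0], gripper=0, squeeze=40)

```text
time: 9.7
ee_pos: [0.5878, -0.0285, 0.2243]
tcp_rot: [-3.141, -0.001, 0.166]
wrist_force: [-2.6, 0.0, 6.8]
grip_width: 0.0096
```

```bash
python3 - <<'E'
from h import *
o=env.get_obs();print(o["ee_pos"],o["tcp_rot"],o["wrist_force"],o["ft_torque"],o["joints"],o["grip_width"])
E
```

```text
[ 0.5878478  -0.02853754  0.22434062] [-3.14128156e+00 -1.25253829e-03  1.66009210e-01] [-2.55016165  0.04781486  6.78503825] [0.15621484 0.4773122  0.02519856] [-0.50327767  0.35480138  0.65152905  1.52888382 -0.2192926   1.33074045
  0.33623396] 0.009639069442212753
```

Emit:
send_rows(commands=[0,0,0,0,0,-3,0,0,0,0,0,-6,0,0,0,0,0,-7,0,0,0,0,0,-7,0,0,0,0,0,-7,0,0,0,0,0,-7,0,0,0,0,0,-7,0,0,0,0,0,-7,0,0,0,0,0,-7,0,0,0,0,0,-6,0,0,0,0,0,-4,0,0,0,0,0,0])

```text
time: 10.9
ee_pos: [0.5864, -0.0279, 0.2243]
tcp_rot: [3.141, 0.003, -1.023]
wrist_force: [-12.6, 3.0, 12.7]
grip_width: 0.0091
```

```bash
python3 - <<'E'
from h import *
o=env.get_obs();print(o["ee_pos"],o["tcp_rot"],o["wrist_force"],o["ft_torque"],o["joints"],o["grip_width"])
snap("l")
crop("l","side",255,105,345,205,6,"l1")
E
```

```text
[ 0.58635784 -0.02789024  0.22428431] [ 3.14063657e+00  2.94702950e-03 -1.02301828e+00] [-12.61406757   3.002388    12.66564918] [ 0.66230347  2.5013344  -0.03898727] [-0.65882483  0.40732163  0.8798441   1.53594496 -0.31973254  1.35144403
 -0.77142437] 0.009123450888004422
```

View pics/l1.png

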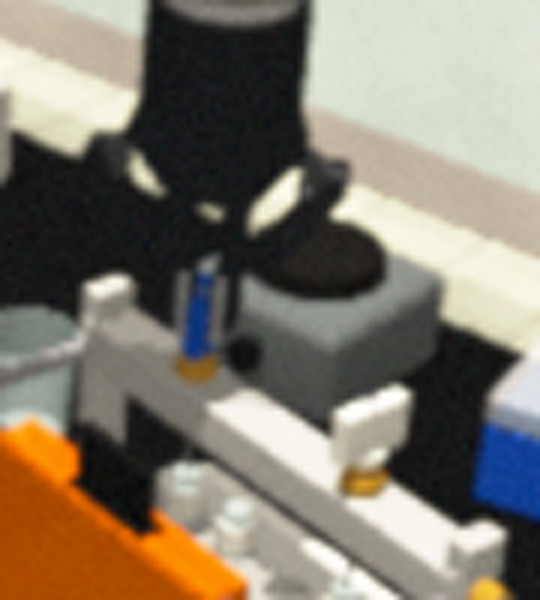

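Emit:
send_rows(commands=[-0.08,0.02,0.1,0,0,-3,-0.07,0,0,0,0,-6,0,0,0,0,0,-6,0,0,0,0,0,-6,0,0,0,0,0,-5,0,0,0,0,0,-4,0,0,0,0,0,-3,0,0,0,0,0,0])

```text
time: 11.8
ee_pos: [0.586, -0.027, 0.2244]
tcp_rot: [3.141, 0.002, -1.596]
wrist_force: [-2.9, 4.1, 2.7]
grip_width: 0.0089
```

```bash
python3 - <<'E'
from h import *
o=env.get_obs();print(o["ee_pos"],o["tcp_rot"],o["wrist_force"],o["ft_torque"],o["tau"],o["grip_width"])
E
```

```text
[ 0.58596497 -0.02702222  0.22437102] [ 3.14103753e+00  1.53751951e-03 -1.59631321e+00] [-2.86715198  4.06245645  2.69989622] [ 0.97234953  0.60464974 -0.05452011] [  2.54696757 -45.67346692  16.28510714 -34.10685539   1.14578538
  -1.39863778  -0.93150102] 0.008946720444402794
```

Emit:
send_rows(commands=[0,0,0,0,0,-3,0,0,0,0,0,-2,0,0,0,0,0,0])

```text
time: 12.1
ee_pos: [0.586, -0.0269, 0.2244]
tcp_rot: [3.141, 0.002, -1.682]
wrist_force: [-2.9, 4.8, 3.4]
grip_width: 0.0091
```

```bash
cat > s.py <<'E'
from h import *
np.set_printoptions(precision=4,suppress=True)
o=env.get_obs();print(o["ee_pos"],np.degrees(o["tcp_rot"]),o["wrist_force"],o["ft_torque"],o["tau"][6],o["grip_width"])
E
python3 s.py
```

```text
[ 0.586  -0.0269  0.2244] [179.9638   0.1032 -96.3879] [-2.915   4.7958  3.3666] [ 1.0934  0.6401 -0.0604] -0.5002034828066826 0.009098480768177339
```

Emit:
send_rows(commands=[0,0,0,0,0,-2,0,0,0,0,0,-2,0,0,0,0,0,0])

```text
time: 12.4
ee_pos: [0.586, -0.0268, 0.2244]
tcp_rot: [3.141, 0.002, -1.752]
wrist_force: [-2.6, 5.6, 3.9]
grip_width: 0.009
```

```bash
python3 s.py
```

```text
[ 0.586  -0.0268  0.2244] [ 179.9528    0.1087 -100.3804] [-2.5592  5.6185  3.8603] [1.095  0.584  0.0124] -0.4736388847231865 0.008989212624642764
```

Emit:
send_rows(commands=[0,0,0,0,0,-2,0,0,0,0,0,-1,0,0,0,0,0,0])

```text
time: 12.7
ee_pos: [0.586, -0.0268, 0.2244]
tcp_rot: [3.141, 0.002, -1.803]
wrist_force: [-2.9, 4.5, 2.8]
grip_width: 0.009
```

```bash
python3 s.py
```

```text
[ 0.586  -0.0268  0.2244] [ 179.9488    0.0879 -103.2809] [-2.887   4.4958  2.7785] [0.9657 0.6545 0.7545] -1.037319302558899 0.009009652842969621
```

Torque about z jumped from about 0 to 0.75 N m at tool yaw −103°, after first contact near −100.3°. That is where I expected the seat. I hold briefly, then back off to yaw about −10.3°.

Emit:
send_rows(commands=[0,0,0,0,0,0,0,0,0,0,0,0])

```text
time: 12.9
ee_pos: [0.586, -0.0267, 0.2244]
tcp_rot: [3.141, 0.002, -1.802]
wrist_force: [-3.3, 5.2, 2.4]
grip_width: 0.0092
```

```bash
python3 s.py; python3 - <<'E'
from h import *
snap("n");crop("n","side",255,105,345,205,6,"n1")
E
```

```text
[ 0.586  -0.0267  0.2244] [ 179.9476    0.09   -103.2417] [-3.2942  5.2175  2.3905] [1.0031 0.6619 0.7082] -0.7384711503982544 0.009177628628060557
```

View pics/n1.png

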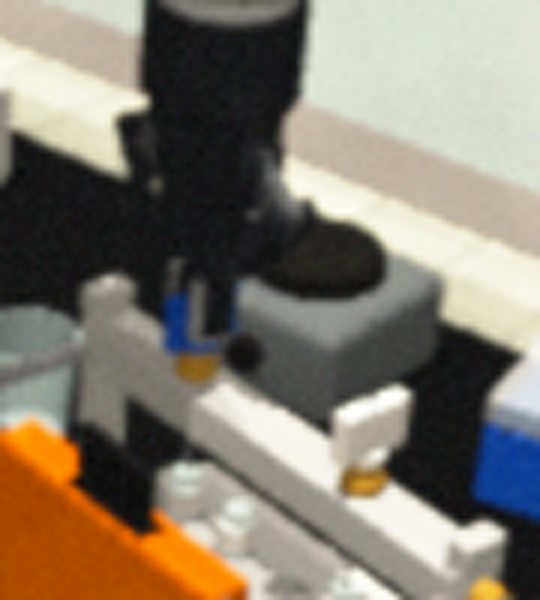

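The blue wing (crop about (180,320)) is now parallel to the shut white wing, so it is seated. I'm backing off 93° of tool yaw.

Emit:
send_rows(commands=[0,0,0,0,0,4,0,0,0,0,0,7,0,0,0,0,0,8,0,0,0,0,0,8,0,0,0,0,0,8,0,0,0,0,0,8,0,0,0,0,0,8,0,0,0,0,0,8,0,0,0,0,0,8,0,0,0,0,0,8,0,0,0,0,0,7,0,0,0,0,0,5])

```text
time: 14.2
ee_pos: [0.587, -0.0285, 0.2244]
tcp_rot: [-3.141, -0.002, -0.282]
wrist_force: [4.4, 0.6, -4.1]
grip_width: 0.0093
```

```bash
python3 s.py
```

```text
[ 0.587  -0.0285  0.2244] [-179.978   -0.134  -16.135] [ 4.3971  0.6453 -4.0779] [ 0.1299 -1.072  -0.0421] -1.0869734734296799 0.009301531944903955
```

Emit:
send_rows(commands=[0,0,0,0,0,3,0,0,0,0,0,2.5,0,0,0,0,0,0,0,0,0,0,0,0,0,0,0,0,0,0])

```text
time: 14.7
ee_pos: [0.5872, -0.0285, 0.2244]
tcp_rot: [3.142, -0.003, -0.19]
wrist_force: [4.9, 0.5, -3.4]
grip_width: 0.0089
```

```bash
python3 s.py; python3 - <<'E'
from h import *
snap("o");crop("o","side",235,105,345,245,5,"o1");crop("o","top",80,90,345,230,3,"o2")
E
python3 m3.py o 240 150 310 240
```

```text
[ 0.5872 -0.0285  0.2244] [179.9973  -0.1499 -10.9066] [ 4.8725  0.5302 -3.3672] [ 0.0792 -1.057   0.0779] -0.02823466609697789 0.008886658879866217
c [ 0.468  -0.073   0.1231] n [ 0.9823 -0.1812  0.0481] yaw -10.449207114420712 lean 2.7542410250935676 948 z [0.031  0.1825]
width 0.15858815785034247 mid along y 0.01750611048087239
tab-axis xy (at panel height, c z) [ 0.4816 -0.071   0.1237] up [-0.0473  0.0087  0.9988] tcp along y 0.078401759855749
```

View pics/o1.png

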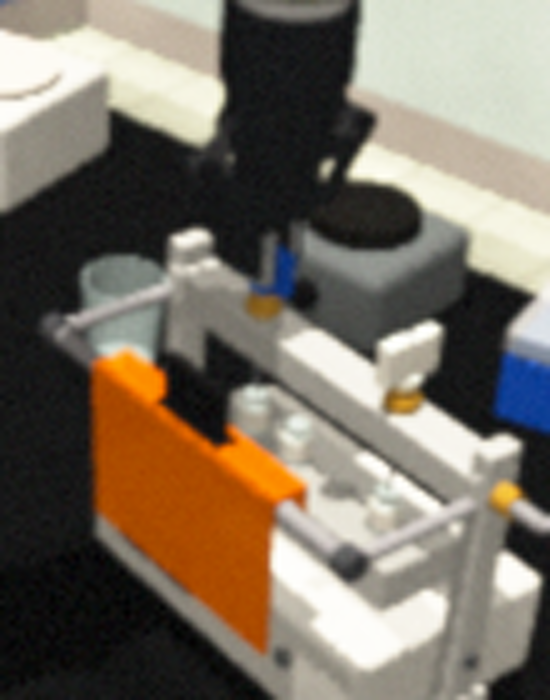

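View pics/o2.png

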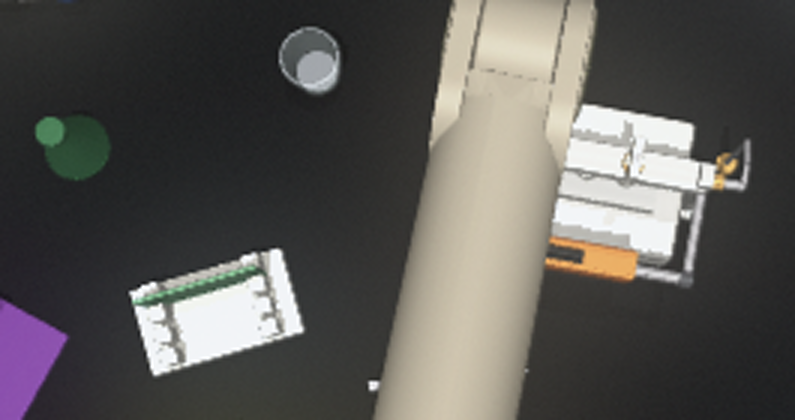

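```bash
python3 - <<'E'
from h import *
print(workorder.finish_job())
E
```

```text
the job is handed in; nothing more can be done
None
```

The shield is hanging on the front rail and let go. The blue wing screw is seated, backed off a quarter turn and still gripped. I handed the job in at about 15 s; `finish_job` reports no verdict, so these are my own last checks:

- **Shield:** I lifted it by its black tab out of the rack and lowered it over the rail with the big panel on the robot's side. In the last picture it hangs 2.8° off vertical (limit 0.3 rad, about 17°). The rail runs inside the fold, the shield is near the middle of the rail, and the pose is unchanged since release.
- **Blue screw:** I turned it clockwise until the torque jumped from about 0 to 0.75 N m. First contact was near tool yaw −100.3°, and a picture showed the blue wing parallel to the shut white wing. After backing off, tool yaw is −10.9°, which puts the screw about 89–90° open, held at a 40 N squeeze.
- **Surroundings:** The white valve, vials, glass plate, beaker and flask look unmoved in the last pictures.
- **Not checked:** In the last pictures I did not check the two bottles, and the spatula was mostly hidden by the arm in the top view. The arm did not go near any of them.
- **Measurement differences:** The side and top cameras disagreed by about 2 mm on the rail position, so I aimed between the two. While turning the screw, the wrist force reached about 18 N because of a small offset from the screw's axis, well under the limits. I corrected it part-way through the turn.

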